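Clamp a carved stamp block in its gluing jig and hold the sprung press arm home

TASK

The carved stamp block in the gluing jig has to be held tight while its glue takes. Lay the long retaining bar across the block, flat in the notches of both posts and about centred, and let go of it; only then swing the sprung press arm by its upright pin all the way forward to its stop, so that its nose pushes the block home against the back fence, and finish while still holding the arm there, because its spring throws it back. Do not disturb the other things on the bench.

Things in the scene. Friction and masses are not known exactly. Their poses are not given: they have to be found in the camera images.
- jig: Fixed wooden gluing jig. Origin on the bench; x points from the press arm's side (nearest the robot) to the back fence, y left, z up. In this frame, mm: base 12 thick, x -145..55, y -130..130. Two notched posts at y=-98 and 98 (24 wide in y, x -44..14). Back fence face x=25, top z=40. Side fences at y=-54 and 54, top z=30. The block's bay lies between the fences.
- notches (a point): Point midway between the jig's posts at the height of the notch floors (jig frame -15, 0, 62 mm), jig's axes; the long bar's origin belongs here. Each notch is open upwards, 38 mm wide in x (x -34..4), 10 mm deep, then steel lips flare to a mouth about 54 mm wide at z=86.
- press_arm (a joint): Angle of the flat steel press arm (20 mm wide, z 20..32) about its vertical pivot. 0 = rest, swung back towards the robot by its spring; 0.7 rad = at the stop post, along the jig's -y; grows counter-clockwise from above. At q it points along (-sin(0.7-q), -cos(0.7-q)) in jig x, y. Spring at the pin: 2.7 N at rest, 6.5 N at the stop, a few N more as the block slides; it springs back if let go.
- pin_mid (a point): Point on the axis of the press arm's upright round steel handle pin, 80 mm above the bench. The pin is 14 mm in diameter, 165 mm from the pivot, free from z=32 to z=115 mm, and may be gripped or pushed. It moves with the arm.
- pivot (a point): Point on the press arm's vertical pivot axis, on the bench: jig frame x=-105, y=85 mm.
- stop (a point): Foot of the stop post on the jig's base, jig frame x=-89, y=-60, z=12 mm: an upright steel pin 12 mm across, top at z=42, which the arm's forward side meets at 0.7 rad. The arm's rubber nose, 85 mm from the pivot, pushes the block.
- bar: The long wooden retaining bar, loose, lying flat on the bench on one side of the jig: 236 long (its y axis), 30 wide (x), 12 thick, with an upright wooden grip rib in the middle of its top, 60 long (y), 18 wide (x), from z=12 to z=48 mm. Origin: centre of its underside. Mass about 0.16 kg. It is the same either way round.
- short_bar: A similar wooden bar with the same rib but only 150 mm long, lying on the other side of the jig: too short to reach both posts. Leave it alone. Origin: centre of its underside.
- block: Carved wooden stamp block lying loose in the jig's bay between the side fences: 80 (x) by 100 (y) by 30 high (mm), origin: centre of its underside, axes as the jig's. It starts 10 to 18 mm short of the back fence; home against the fence its origin is at x=-15 mm in the jig's frame. About 0.2 kg.
- ink_jar: Bystander: small glass jar, 52 mm wide, 55 high. Origin: centre of its underside.
- seal: Bystander: square upright wooden seal stick, 30 by 30 by 50 high. Origin: centre of its underside.
- brush: Bystander: lying paint brush. Origin: under its middle.
- dish: Bystander: white dish, 80 mm wide, 30 high. Origin: centre of its underside.
There are look-alikes about, which are no part of the job. What is shaped like the bar but green is not meant.

How it is judged:
On the way:
1. the long bar lies flat in both notches, released, while the press arm is still swung back (x of bar in the frame of jig between -0.023 and -0.007 m and y of bar in the frame of jig between -0.02 and 0.02 m and z of bar in the frame of jig between 0.058 and 0.066 m and angle between the y axis of bar and the y axis of jig, either way round below 0.07 rad and angle between bar's own z axis and vertical below 0.06 rad and contact force between bar and the fingers below 0.1 N and linear speed of bar below 0.02 m/s and value of joint press_arm below 0.2 rad), for 0.2 s.
At the end, for the whole second after the job is handed in: Long bar released in both notches (origin within 8 mm across, 20 along, 4 in height of the notches point; in line within 0.07 rad, level within 0.06); press arm at 0.65 rad or more with the robot pressing on it over 1.5 N; block within 7 mm of its home place at the fence (x of bar in the frame of jig between -0.023 and -0.007 m and y of bar in the frame of jig between -0.02 and 0.02 m and z of bar in the frame of jig between 0.058 and 0.066 m and angle between the y axis of bar and the y axis of jig, either way round below 0.07 rad and angle between bar's own z axis and vertical below 0.06 rad and contact force between bar and the fingers below 0.1 N and linear speed of bar below 0.02 m/s and value of joint press_arm above 0.65 rad and (contact force between press_arm and the fingers above 1.5 N or contact force between press_arm and the arm above 1.5 N) and x of block in the frame of jig between -0.022 and -0.008 m); the arm keeps its last pose, push and grip.
It fails at once if a bystander (short bar, ink jar, seal, brush, dish) is moved more than 40 mm (distance of any of short_bar, ink_jar, seal, brush, dish from where it was at the start of the episode above 0.04 m).
It also fails if it takes over 56 s, if anything falls off the work surface, if the arm or the gripper's body presses on something with over 40 N, if the wrist force passes 120 N, or if a joint passes its speed limit or range.

ROBOT

A 6-joint arm with a two-finger parallel gripper is mounted at the origin on the work surface. World frame = base frame: x ahead of the robot, y to its left, z up, the work surface at z = 0. Lengths are in m, angles in rad, forces in N, time in s.
With the tool pointing down it reaches from about 0.4 to 0.925 m from the base axis. Payload 3.4 kg.
Tool frame: the origin (TCP) lies midway between the tips of the shut fingers; the grasp point (between the pads) lies hold_point_z behind it (hold_point_z is the distance from the TCP to the grasp point, in m); z points along the fingers, y is the line along which they close (so a half turn about z gives the same grasp; the last joint's range is limited). The gripper opens to 85 mm and grips with 20 to 120 N. Pads are 22 mm wide; open, the fingers measure 114 mm over their backs; the gripper's body (76 mm by 85 mm) begins 54 mm behind the grasp point. The pads swing forward as they close: fully open they stand 13 mm farther back than shut.
Start: joints at [1.157, 0.307, 1.506, -0, 1.328, -0.073], TCP at [0.192, 0.542, 0.231] pointing down, gripper open.
Joint ranges: [-3.12, 3.12], [-1.05, 2.28], [0.14, 2.33], [-1.42, 4.57], [0.1, 2.73], [-2.68, 2.68]. Speed limits (rad/s): [2.57, 2.57, 3.14, 3.14, 3.14, 3.14].

INTERFACE

Orientations are given as a rotation vector (axis times angle).
In Python, from cell import * gives the robot as it stands. The module is installed in compiled form; this text tells all that it offers.
- The arm moves only by the tool carry_out, never from a script. Its argument "targets" is a list of rows, each an object of numbers: "dx", "dy", "dz": the shift along the tool's x, y, z normalised to -1 to 1, where 1 is 0.12 m; "ax", "ay", "az": the turn, a rotation vector about the tool's x, y, z normalised to -1 to 1, where 1 is 60 degrees. In form: [{"dx": .., "dy": .., "dz": .., "ax": .., "ay": .., "az": ..}, ...]. A call has 1 to 20 rows; each row shifts and turns the commanded pose from where the row before left it, along the tool's axes as they then stand; what a row does not reach is not made up. A row lasts 1/12 s, in which the tool goes at most 41.7 mm and 7.16 degrees, less where a joint would pass 70% of its speed; a pose out of reach is approached as far as the arm can. A call with a number of a shift or a turn outside -1 to 1 is refused whole. A call with a gripper value outside its range is refused whole. "grip" is the opening, from 0 (shut) to 1 (fully open), set as the call begins (left out, the last holds). The fingers move at their own pace and stop on an object; "grip_force" is the grip in N (left out, the last holds). Time passes only in rows, so rows that do not move let the fingers close. It gives the time, the measured TCP pose, the force, the opening and the grip force at its end, in the units of the state.
- get_state(): the state, without advancing time (a new reading comes with each control period).
- grab_frame(name): name is "scene" or "side" or "wrist"; returns (picture, depth): 480x640x3 uint8, red, green, blue; 480x640 float32, m along the optical axis (not along the pixel's ray), 0 where there is no reading.
- get_calibration(name): a dict with "K" (3x3 intrinsics, pixels), "xyz" and "rotation" of the camera in the world. Camera axes: x right, y down, z forward; pixel columns grow to the right and rows downward; lengths in m; the calibration is good to about 2 mm. The wrist camera is an equidistant fisheye: a pixel r from the principal point sees the ray r / f radians off the axis. A picture is of the moment at which its call begins: read the wrist's pose just before it. get_calibration takes no time and is no camera call; for the wrist camera it gives the pose at the moment of the call.
- job_done(): hands the job in; it is judged then, once.
Trained networks look in the newest picture that a camera, given by its name, has taken for a name from the list of things; names that differ only in an ending like _2 or _b are one class to them, and where a whole thing is asked for, a point or a joint stands for the part that bears it (a point fixed in the world has none). Each returns a list of dicts, best first, with "conf" (0 to 1); they miss things now and then, are a little off and sometimes report something else, mostly with a low value. They report only what shows in the picture. A call takes as long as a camera call. They do not tell look-alikes from the thing itself.
- boxes_of(camera, target): "location" ([row, column] in pixels, amid what is visible of it).
- outline_of(camera, target): "mask" (480x640 bool, what is visible of it) and "location" ([row, column] in pixels, amid what is visible of it).
The state is a dict: "time": time; "joint_pos": joint angles; "qvel": joint speeds; "effort": joint torques, N m; "tool_pos": TCP position; "eef_rot": TCP orientation; "contact_force": force on the tool from outside, world axes, zero at the start; "ft_torque": the same for the moment, N m; "grip_width": opening from 0.0 (shut) to 1.0 (fully open); "finger_force": force on a finger pad.
Only numpy, scipy, OpenCV 4.12 (cv2) and the standard library are available. Lean on these libraries where they do the work, as an engineer would, in place of code of your own. Each camera call takes 0.05 s, during which the arm holds its last target. There are 200 camera calls.

## Working session

There is one attempt and no reset: what is moved stays moved. The work goes in short steps, Python scripts to look and compute and a tool call to move; the robot and the scene stay as the last step left them, time stands still between calls to the robot, and variables do not carry over. Pictures are saved under pics/ and viewed, at most 10 in all, crops included, and the job is handed in when it is done.

Besides the shell and the picture viewer there is one more tool, called in YAML: its name, and indented under it one key for each argument. carry_out: Moves the arm, as the interface text tells. Scaled input: -1 to 1 covers 0.12 m each way for a shift and 60 degrees each way for a turn. Its arguments: {"type":"object","properties":{"targets":{"type":"array","items":{"type":"object","properties":{"dx":{"type":"number"},"dy":{"type":"number"},"dz":{"type":"number"},"ax":{"type":"number"},"ay":{"type":"number"},"az":{"type":"number"}}}},"grip":{"type":"number"},"grip_force":{"type":"number"}},"required":["targets"]}

```bash
mkdir -p pics
python3 - <<'E'
from cell import *
import cv2,numpy as np
s=get_state();print({k:np.round(v,3).tolist() for k,v in s.items()})
ims=[]
for c in("scene","side"):
    p,d=grab_frame(c);np.savez("pics/%s0.npz"%c,p=p,d=d);cv2.imwrite("pics/%s0.png"%c,p[:,:,::-1])
    k=get_calibration(c);print(c,{a:np.round(b,3).tolist() for a,b in k.items()})
    for t in("jig","bar","short_bar","block","press_arm","pin_mid","stop","pivot","ink_jar","seal","brush","dish"):
        r=boxes_of(c,t);print(t,[(np.round(x["location"]).tolist(),round(x["conf"],2)) for x in r[:4]])
E
```

```text
{'time': 0.0, 'joint_pos': [1.158, 0.308, 1.508, -0.0, 1.328, -0.073], 'qvel': [-0.0, -0.0, -0.0, -0.001, -0.0, 0.001], 'effort': [-0.002, -45.756, -25.191, -0.0, 0.013, 0.0], 'tool_pos': [0.191, 0.541, 0.23], 'eef_rot': [-0.531, -3.096, 0.003], 'contact_force': [-0.318, -0.789, -0.934], 'ft_torque': [-0.018, 0.041, -0.01], 'finger_force': 0.0, 'grip_width': 1.001}
scene {'K': [[622.032, 0.0, 314.97], [0.0, 622.032, 236.457], [0.0, 0.0, 1.0]], 'xyz': [0.989, -0.491, 1.27], 'rotation': [-2.423, -1.025, 0.282]}
jig [([305.0, 351.0], 0.77), ([182.0, 492.0], 0.36), ([266.0, 195.0], 0.17)]
bar [([105.0, 349.0], 0.84), ([171.0, 411.0], 0.74)]
short_bar [([344.0, 192.0], 0.91), ([312.0, 368.0], 0.21)]
block [([310.0, 366.0], 0.75), ([183.0, 493.0], 0.23)]
press_arm [([268.0, 333.0], 0.64)]
pin_mid [([272.0, 331.0], 0.61)]
stop [([305.0, 347.0], 0.73)]
pivot [([306.0, 347.0], 0.8), ([267.0, 196.0], 0.66)]
ink_jar [([264.0, 196.0], 0.69), ([164.0, 336.0], 0.66)]
seal [([266.0, 196.0], 0.78)]
brush []
dish [([183.0, 492.0], 0.77)]
side {'K': [[491.612, 0.0, 313.913], [0.0, 491.612, 240.09], [0.0, 0.0, 1.0]], 'xyz': [-0.006, -0.727, 0.776], 'rotation': [-2.182, 0.589, -0.316]}
jig [([256.0, 386.0], 0.88)]
bar [([209.0, 162.0], 0.71), ([197.0, 260.0], 0.57)]
short_bar [([377.0, 406.0], 0.94)]
block [([242.0, 394.0], 0.75)]
press_arm [([257.0, 352.0], 0.81), ([254.0, 388.0], 0.33)]
pin_mid [([250.0, 351.0], 0.93)]
stop [([257.0, 387.0], 0.78), ([241.0, 394.0], 0.26)]
pivot [([257.0, 387.0], 0.71)]
ink_jar [([232.0, 235.0], 0.57)]
seal [([354.0, 315.0], 0.83)]
brush [([342.0, 511.0], 0.68)]
dish [([161.0, 297.0], 0.7), ([354.0, 316.0], 0.29), ([233.0, 236.0], 0.26)]
```

View pics/scene0.png

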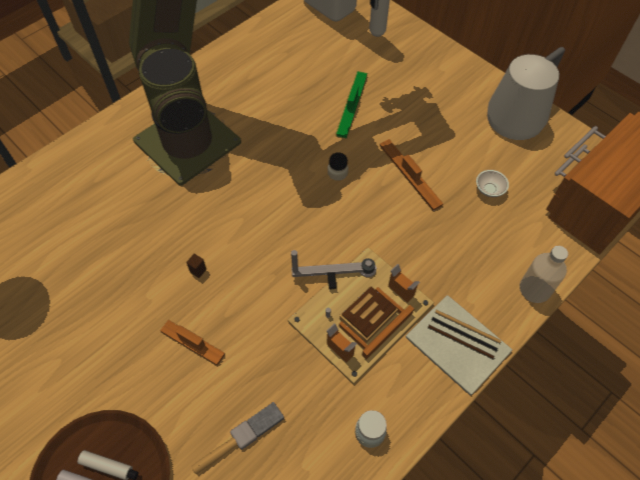

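View pics/side0.png

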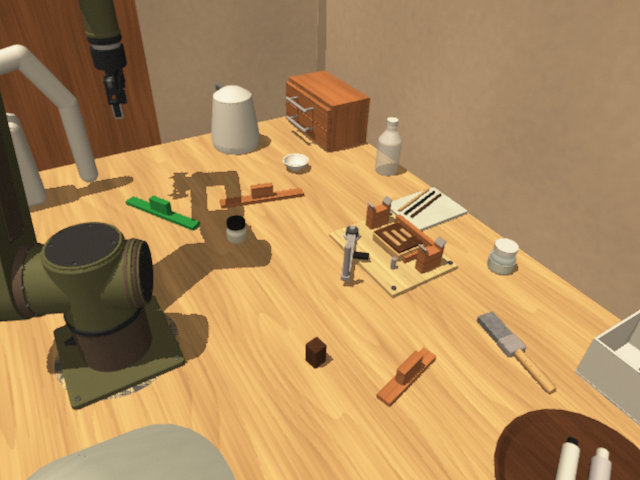

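The scene picture shows three bar-like things: green at scene (105,349), a long orange-brown one at (171,411) = side (197,260), and a shorter one at (344,192). The one at (171,411) fits: it is brown and longer, and lies on the opposite side of the jig from the short one. The jig is at about (310,355), with the press arm's pin at (262,295).

```bash
cat > h.py <<'E'
from cell import *
import cv2,numpy as np
from scipy.spatial.transform import Rotation as R
def ray(c,k,px):  # world ray(s), px (row,col)
    rc=np.atleast_2d(px).astype(float);K=k["K"]
    x=(rc[:,1]-K[0][2])/K[0][0];y=(rc[:,0]-K[1][2])/K[1][1]
    if c=="wrist":
        r=np.hypot(x,y);s=np.where(r>1e-9,np.sin(r)/np.maximum(r,1e-9),1);v=np.c_[x*s,y*s,np.cos(r)]
    else: v=np.c_[x,y,np.ones(len(x))]
    return R.from_rotvec(k["rotation"]).apply(v)
def cloud(c,k,d):
    rr,cc=np.mgrid[0:480,0:640];v=ray(c,k,np.c_[rr.ravel(),cc.ravel()]).reshape(480,640,3)
    if c=="wrist":
        z=R.from_rotvec(k["rotation"]).apply([0,0,1]);v=v/np.maximum((v@z),1e-3)[...,None]
    w=v*d[...,None]+np.array(k["xyz"]);w[d<=0]=np.nan;return w
def onplane(c,k,px,z):
    v=ray(c,k,px);o=np.array(k["xyz"]);return o+v*((z-o[2])/v[:,2])[:,None]
def tri(obs): # [(xyz,dir)]
    A=np.zeros((3,3));b=np.zeros(3)
    for o,v in obs:
        v=v/np.linalg.norm(v);P=np.eye(3)-np.outer(v,v);A+=P;b+=P@np.array(o)
    return np.linalg.solve(A,b)
def rect(xy):
    (cx,cy),(w,h),a=cv2.minAreaRect((xy*1000).astype(np.float32))
    if w<h:w,h,a=h,w,a+90
    return np.array([cx,cy,w,h,a]).round(1)
E
python3 - <<'E'
from h import *
W={}
for c in("scene","side"):
    f=np.load("pics/%s0.npz"%c);k=get_calibration(c);W[c]=cloud(c,k,f["d"])
    if c=="scene":
        cv2.imwrite("pics/crop1.png",cv2.resize(f["p"][100:400,150:450,::-1],(600,600),interpolation=cv2.INTER_CUBIC))
    w=W[c];ob=w[(abs(w[...,2])<.003)];print(c,"bench",len(ob))
    grab_frame(c)
    for t,loc in(("bar",{"scene":(171,411),"side":(197,260)}[c]),("jig",None),("short_bar",None),("block",None),("ink_jar",None),("seal",None),("dish",None)):
        for m in outline_of(c,t)[:2]:
            p=w[m["mask"]];p=p[~np.isnan(p[:,0])]
            if len(p)<5: continue
            z=p[:,2]; q=p[z>.006]
            if len(q)<5: q=p
            print(t,round(m["conf"],2),np.round(m["location"]),"n",len(p),"med",np.median(p,0).round(3),"zpct",np.percentile(z,[5,50,95]).round(3),"rect",rect(q[:,:2]))
            if t=="bar":
                q=p[(z>.03)];print("  rib",rect(q[:,:2]) if len(q)>4 else 0)
            if t=="jig":
                q=p[(z>.006)&(z<.018)];print("  base",rect(q[:,:2]))
E
```

```text
scene bench 126757
bar 0.94 [107. 350.] n 832 med [0.225 0.379 0.012] zpct [0.    0.012 0.047] rect [214.4 397.8 240.2  31.4 120.3]
  rib [215.4 396.9  63.2  18.3 119.5]
bar 0.66 [173. 410.] n 1320 med [0.488 0.328 0.012] zpct [-0.001  0.012  0.048] rect [480.5 332.7 239.6  37.2 166.2]
  rib [479.8 334.4  65.1  22.  166.2]
jig 0.6 [303. 349.] n 8727 med [ 0.647 -0.043  0.014] zpct [0.008 0.014 0.066] rect [618.  -28.3 276.3 262.7   0.8]
  base [627.8 -28.2 262.7 256.9  90.8]
short_bar 0.77 [345. 190.] n 993 med [ 0.465 -0.341  0.013] zpct [0.007 0.013 0.049] rect [ 453.  -339.   151.6   32.3   15.1]
block 0.77 [313. 369.] n 1804 med [ 0.68  -0.034  0.041] zpct [0.022 0.041 0.046] rect [672.1 -27.4 112.3  87.5  90.7]
ink_jar 0.57 [165. 338.] n 464 med [0.355 0.2   0.049] zpct [0.011 0.049 0.058] rect [349.1 205.4  48.9  47.9 165.1]
seal 0.62 [267. 196.] n 273 med [ 0.332 -0.225  0.041] zpct [0.006 0.041 0.052] rect [ 324.1 -221.9   30.6   28.8    8.5]
dish 0.9 [182. 490.] n 691 med [0.645 0.454 0.017] zpct [0.002 0.017 0.031] rect [647.2 442.2  79.7  78.2  98.1]
side bench 116841
bar 
[... 446 characters left out ...]
 387.] n 5645 med [ 0.629 -0.073  0.013] zpct [0.005 0.013 0.072] rect [621.8 -30.4 294.1 264.2 178.5]
block 0.7 [240. 394.] n 1116 med [ 0.656 -0.038  0.04 ] zpct [0.018 0.04  0.044] rect [661.1 -47.6 136.1  95.2  89.7]
ink_jar 0.67 [234. 236.] n 445 med [0.339 0.192 0.038] zpct [0.009 0.038 0.055] rect [340.8 202.7  48.1  43.8 152.3]
ink_jar 0.4 [352. 314.] n 567 med [ 0.313 -0.229  0.035] zpct [-0.001  0.035  0.05 ] rect [ 318.  -221.9   32.3   31.8  104.3]
seal 0.85 [357. 312.] n 488 med [ 0.313 -0.231  0.036] zpct [0.005 0.036 0.05 ] rect [ 317.8 -223.3   31.1   29.4   10.3]
dish 0.66 [162. 297.] n 309 med [0.651 0.457 0.019] zpct [0.006 0.019 0.029] rect [645.  440.4  80.9  75.9  38.8]
```

View pics/crop1.png

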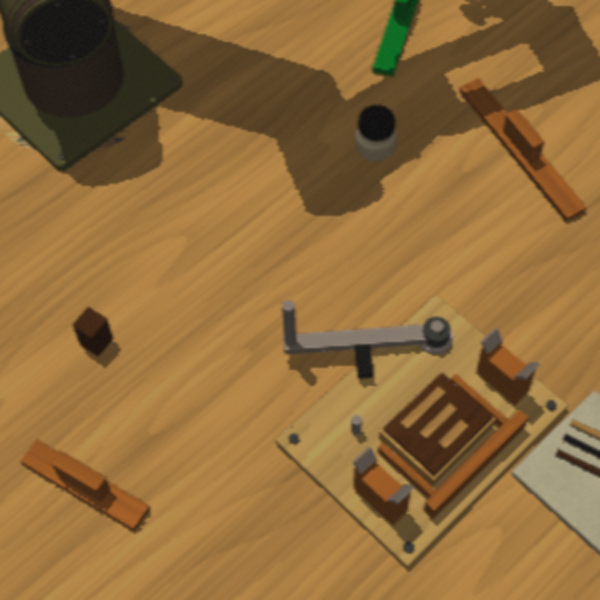

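The crop confirms it: the long brown bar is at crop (150,525), the short bar at (485,85) is clearly shorter, and the green look-alike is ruled out. I'll work out the approach.

```bash
cat >> h.py <<'E'
def plan(xyz,yaw,rows=None):
    """yaw: deg of tool-y axis (mod 180). prints turn about tool z (units), then shift in the tool axes after that turn (units)"""
    s=get_state();Rt=R.from_rotvec(s["eef_rot"]);M=Rt.as_matrix()
    cur=np.degrees(np.arctan2(M[1,1],M[0,1]));d=(yaw-cur+90)%180-90
    # vertical-down target
    y=np.radians(cur+d);T=np.array([[0,np.cos(y),0],[0,np.sin(y),0],[0,0,-1]],float);T[:,0]=np.cross(T[:,1],T[:,2])
    rv=(Rt.inv()*R.from_matrix(T)).as_rotvec(degrees=True)/60
    sh=T.T@(np.array(xyz)-s["tool_pos"])/.12
    print("t",round(s["time"],2),"pos",np.round(s["tool_pos"],4),"tooly",cur.round(1),"tilt",np.degrees(np.arccos(-M[2,2])).round(2),"j6",round(s["joint_pos"][5],2))
    print("turn",rv.round(3),"rows>=",np.ceil(np.linalg.norm(rv)*60/6.5),"shift",sh.round(3),"rows>=",np.ceil(np.linalg.norm(sh)*120/32))
E
python3 - <<'E'
from h import *
import cell;print([n for n in dir(cell) if n[0]!='_'])
try: print(cell.hold_point_z)
except Exception as e: print(e)
plan([.478,.332,.23],76.5)
s=get_state();k=get_calibration("wrist");print(R.from_rotvec(s["eef_rot"]).inv().apply(np.array(k["xyz"])-s["tool_pos"]),k["K"],R.from_rotvec(k["rotation"]).apply([0,0,1]))
# jig edges from depth
for c in("scene","side"):
    w=cloud(c,get_calibration(c),np.load("pics/%s0.npz"%c)["d"]).reshape(-1,3);w=w[~np.isnan(w[:,0])]
    b=w[(w[:,2]>.007)&(w[:,2]<.017)&(w[:,0]>.5)&(w[:,0]<.8)&(abs(w[:,1]+.03)<.16)]
    print(c,"base",np.percentile(b[:,0]*1e3,[.5,2,98,99.5]).round(),np.percentile(b[:,1]*1e3,[.5,2,98,99.5]).round())
    b=w[(w[:,2]>.068)&(w[:,2]<.095)&(w[:,0]>.6)&(w[:,0]<.8)&(abs(w[:,1]+.03)<.16)]
    for s_ in(-1,1):
        q=b[(b[:,1]+.03)*s_>0];print(" post",len(q),rect(q[:,:2]))
    q=w[(w[:,2]>.06)&(w[:,2]<.125)&(w[:,0]>.42)&(w[:,0]<.56)&(abs(w[:,1]+.06)<.1)];print(" pin",len(q),q.mean(0),rect(q[:,:2]))
E
```

```text
['IKError', 'boxes_of', 'get_calibration', 'get_state', 'grab_frame', 'hold_point_z', 'job_done', 'outline_of']
0.0187
t 2.1 pos [0.1917 0.5421 0.2313] tooly 70.5 tilt 0.0 j6 -0.07
turn [ 0.     0.    -0.099] rows>= 1.0 shift [-2.729 -1.146  0.011] rows>= 12.0
[ 0.08077598 -0.00120582 -0.14288314] [[371.64829954   0.         317.32870544]
 [  0.         371.64829954 242.09708713]
 [  0.           0.           1.        ]] [ 0.30760573 -0.10924612 -0.94522167]
scene base [556. 560. 794. 799.] [-158. -156.  112.  126.]
 post 168 [ 686.2 -125.6   64.1   26.1  179.4]
 post 155 [684.1  69.8  64.5  26.9   1.6]
 pin 101 [ 0.49229642 -0.07278887  0.09469183] [490.4 -71.   15.   14.1  88.5]
side base [551. 553. 793. 799.] [-159. -158.  106.  122.]
 post 148 [ 682.6 -126.9   62.8   26.5    0.9]
 post 111 [679.7  68.8  63.5  27.5   2.5]
 pin 143 [ 0.48386313 -0.07484839  0.09040615] [485.1 -73.3  13.8  13.5 144.7]
```

carry_out:
  targets:
    - {"az":-0.1}
    - {"dx":-0.15,"dy":-0.07}
    - {"dx":-0.2,"dy":-0.085}
    - {"dx":-0.2,"dy":-0.085}
    - {"dx":-0.2,"dy":-0.085}
    - {"dx":-0.2,"dy":-0.085}
    - {"dx":-0.2,"dy":-0.085}
    - {"dx":-0.2,"dy":-0.085}
    - {"dx":-0.2,"dy":-0.085}
    - {"dx":-0.2,"dy":-0.085}
    - {"dx":-0.2,"dy":-0.085}
    - {"dx":-0.2,"dy":-0.085}
    - {"dx":-0.2,"dy":-0.085}
    - {"dx":-0.2,"dy":-0.085}
    - {"dx":-0.18,"dy":-0.055}
    - {}
    - {}
  grip: 1

```text
$.targets[0]: bad value
```

carry_out:
  targets:
    - {"dx":0,"dy":0,"dz":0,"ax":0,"ay":0,"az":-0.1}
    - {"dx":-0.15,"dy":-0.07,"dz":0,"ax":0,"ay":0,"az":0}
    - {"dx":-0.2,"dy":-0.085,"dz":0,"ax":0,"ay":0,"az":0}
    - {"dx":-0.2,"dy":-0.085,"dz":0,"ax":0,"ay":0,"az":0}
    - {"dx":-0.2,"dy":-0.085,"dz":0,"ax":0,"ay":0,"az":0}
    - {"dx":-0.2,"dy":-0.085,"dz":0,"ax":0,"ay":0,"az":0}
    - {"dx":-0.2,"dy":-0.085,"dz":0,"ax":0,"ay":0,"az":0}
    - {"dx":-0.2,"dy":-0.085,"dz":0,"ax":0,"ay":0,"az":0}
    - {"dx":-0.2,"dy":-0.085,"dz":0,"ax":0,"ay":0,"az":0}
    - {"dx":-0.2,"dy":-0.085,"dz":0,"ax":0,"ay":0,"az":0}
    - {"dx":-0.2,"dy":-0.085,"dz":0,"ax":0,"ay":0,"az":0}
    - {"dx":-0.2,"dy":-0.085,"dz":0,"ax":0,"ay":0,"az":0}
    - {"dx":-0.2,"dy":-0.085,"dz":0,"ax":0,"ay":0,"az":0}
    - {"dx":-0.2,"dy":-0.085,"dz":0,"ax":0,"ay":0,"az":0}
    - {"dx":-0.18,"dy":-0.055,"dz":0,"ax":0,"ay":0,"az":0}
    - {"dx":0,"dy":0,"dz":0,"ax":0,"ay":0,"az":0}
  grip: 1

```text
time: 3.43
tool_pos: [0.4822, 0.3301, 0.2313]
eef_rot: [0.373, 3.116, -0.001]
contact_force: [0.3, -0.1, 0.4]
grip_width: 1.001
finger_force: 0.0
```

Run:
```python
from h import *
k=get_calibration("wrist");p,d=grab_frame("wrist");cv2.imwrite("pics/w1.png",p[:,:,::-1]);np.savez("pics/w1.npz",p=p,d=d)
w=cloud("wrist",k,d)
for m in outline_of("wrist","bar")[:3]:
    q=w[m["mask"]];q=q[~np.isnan(q[:,0])]
    print(m["conf"],m["location"],len(q),np.percentile(q[:,2],[5,50,95]).round(3));b=q[q[:,2]>.005]
    print(" all",rect(b[:,:2]));r=q[(q[:,2]>.03)];print(" rib",len(r),rect(r[:,:2]));t=r[r[:,2]>.044];print(" top",len(t),rect(t[:,:2]),np.median(t[:,2]))
a=w.reshape(-1,3);a=a[~np.isnan(a[:,0])];n=a[(abs(a[:,0]-.48)<.2)&(abs(a[:,1]-.33)<.2)&(abs(a[:,2])<.02)];print("bench z",np.median(n[:,2]))
```

```text
0.72 [5.3, 246.1] 468 [0.003 0.012 0.013]
 all [276.9 307.   38.   19.9  73.9]
 rib 0 [0. 0. 0. 0. 0.]
 top 0 [0. 0. 0. 0. 0.] nan
0.57 [188.2, 322.3] 6777 [0.011 0.013 0.049]
 all [481.8 333.7 235.6  30.5 166.3]
 rib 1296 [481.1 333.5  59.1  17.5 166.3]
 top 1257 [481.1 333.5  59.1  17.5 166.1] 0.04825209088626692
bench z 0.00045330400366899726
  return _methods._mean(a, axis=axis, dtype=dtype,
  ret = ret.dtype.type(ret / rcount)
```

View pics/w1.png

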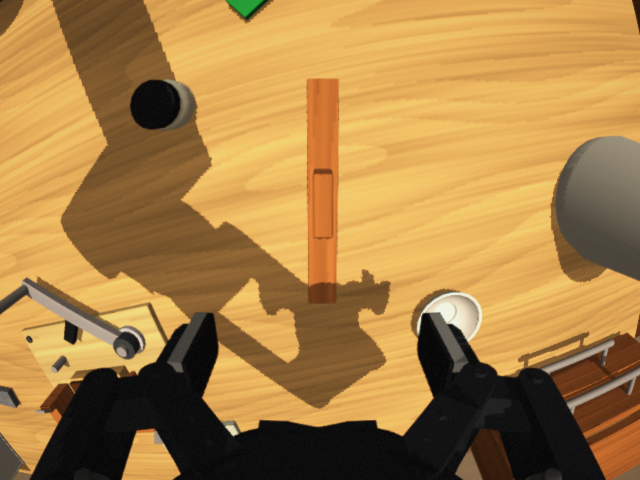

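The wrist picture shows the long brown bar with its rib at (204,323), clear of the ink jar (104,158) and the dish (318,452). Its centre is at about (0.4815, 0.3335) m and the rib top at 48 mm.

```bash
python3 -c "
from h import *
plan([.4815,.3335,.018],76.2)"
```

```text
t 3.53 pos [0.4788 0.3317 0.2311] tooly 76.4 tilt 0.04 j6 -0.8
turn [-0.    -0.001  0.004] rows>= 1.0 shift [-0.019  0.02   1.776] rows>= 7.0
```

carry_out:
  targets:
    - {"dx":-0.02,"dy":0.02,"dz":0.2,"ax":0,"ay":0,"az":0.0}
    - {"dx":0,"dy":0,"dz":0.25,"ax":0,"ay":0,"az":0}
    - {"dx":0,"dy":0,"dz":0.25,"ax":0,"ay":0,"az":0}
    - {"dx":0,"dy":0,"dz":0.25,"ax":0,"ay":0,"az":0}
    - {"dx":0,"dy":0,"dz":0.25,"ax":0,"ay":0,"az":0}
    - {"dx":0,"dy":0,"dz":0.2,"ax":0,"ay":0,"az":0}
    - {"dx":0,"dy":0,"dz":0.15,"ax":0,"ay":0,"az":0}
    - {"dx":0,"dy":0,"dz":0.12,"ax":0,"ay":0,"az":0}
    - {"dx":0,"dy":0,"dz":0.1,"ax":0,"ay":0,"az":0}
    - {"dx":0,"dy":0,"dz":0,"ax":0,"ay":0,"az":0}
    - {"dx":0,"dy":0,"dz":0,"ax":0,"ay":0,"az":0}

```text
time: 4.45
tool_pos: [0.4798, 0.3344, 0.0185]
eef_rot: [-0.366, -3.118, 0.002]
contact_force: [-0.1, 0.4, 0.0]
grip_width: 1.001
finger_force: 0.0
```

carry_out:
  targets:
    - {"dx":0,"dy":0,"dz":0,"ax":0,"ay":0,"az":0}
    - {"dx":0,"dy":0,"dz":0,"ax":0,"ay":0,"az":0}
    - {"dx":0,"dy":0,"dz":0,"ax":0,"ay":0,"az":0}
    - {"dx":0,"dy":0,"dz":0,"ax":0,"ay":0,"az":0}
    - {"dx":0,"dy":0,"dz":0,"ax":0,"ay":0,"az":0}
    - {"dx":0,"dy":0,"dz":0,"ax":0,"ay":0,"az":0}
    - {"dx":0,"dy":0,"dz":0,"ax":0,"ay":0,"az":0}
    - {"dx":0,"dy":0,"dz":0,"ax":0,"ay":0,"az":0}
    - {"dx":0,"dy":0,"dz":0,"ax":0,"ay":0,"az":0}
    - {"dx":0,"dy":0,"dz":0,"ax":0,"ay":0,"az":0}
  grip: 0
  grip_force: 60

```text
time: 5.28
tool_pos: [0.4815, 0.3342, 0.0195]
eef_rot: [0.369, 3.119, 0.001]
contact_force: [-1.1, 0.4, 6.6]
grip_width: 0.198
finger_force: 59.4
```

The rib is gripped (opening 0.198, about 17 mm). I'll lift it straight up.

carry_out:
  targets:
    - {"dx":0,"dy":0,"dz":-0.1,"ax":0,"ay":0,"az":0}
    - {"dx":0,"dy":0,"dz":-0.2,"ax":0,"ay":0,"az":0}
    - {"dx":0,"dy":0,"dz":-0.25,"ax":0,"ay":0,"az":0}
    - {"dx":0,"dy":0,"dz":-0.25,"ax":0,"ay":0,"az":0}
    - {"dx":0,"dy":0,"dz":-0.25,"ax":0,"ay":0,"az":0}
    - {"dx":0,"dy":0,"dz":-0.25,"ax":0,"ay":0,"az":0}
    - {"dx":0,"dy":0,"dz":-0.25,"ax":0,"ay":0,"az":0}
    - {"dx":0,"dy":0,"dz":-0.25,"ax":0,"ay":0,"az":0}
    - {"dx":0,"dy":0,"dz":-0.25,"ax":0,"ay":0,"az":0}
    - {"dx":0,"dy":0,"dz":-0.1,"ax":0,"ay":0,"az":0}
    - {"dx":0,"dy":0,"dz":0,"ax":0,"ay":0,"az":0}

```text
time: 6.2
tool_pos: [0.4828, 0.3349, 0.2804]
eef_rot: [0.368, 3.114, 0.006]
contact_force: [0.4, 0.4, -0.9]
grip_width: 0.201
finger_force: 59.0
```

```bash
python3 -c "
from h import *
plan([.58,.05,.28],0.7)"
```

```text
t 6.2 pos [0.4828 0.3349 0.2804] tooly 76.5 tilt 0.39 j6 -0.8
turn [7.000e-03 1.000e-03 1.264e+00] rows>= 12.0 shift [-2.383  0.781  0.004] rows>= 10.0
```

carry_out:
  targets:
    - {"dx":0,"dy":0,"dz":0,"ax":0,"ay":0,"az":0.09}
    - {"dx":0,"dy":0,"dz":0,"ax":0,"ay":0,"az":0.09}
    - {"dx":0,"dy":0,"dz":0,"ax":0,"ay":0,"az":0.09}
    - {"dx":0,"dy":0,"dz":0,"ax":0,"ay":0,"az":0.09}
    - {"dx":0,"dy":0,"dz":0,"ax":0,"ay":0,"az":0.09}
    - {"dx":0,"dy":0,"dz":0,"ax":0,"ay":0,"az":0.09}
    - {"dx":0,"dy":0,"dz":0,"ax":0,"ay":0,"az":0.09}
    - {"dx":0,"dy":0,"dz":0,"ax":0,"ay":0,"az":0.09}
    - {"dx":0,"dy":0,"dz":0,"ax":0,"ay":0,"az":0.09}
    - {"dx":0,"dy":0,"dz":0,"ax":0,"ay":0,"az":0.09}
    - {"dx":0,"dy":0,"dz":0,"ax":0,"ay":0,"az":0.09}
    - {"dx":0,"dy":0,"dz":0,"ax":0,"ay":0,"az":0.09}
    - {"dx":0,"dy":0,"dz":0,"ax":0,"ay":0,"az":0.09}
    - {"dx":0,"dy":0,"dz":0,"ax":0,"ay":0,"az":0.09}

```text
time: 7.37
tool_pos: [0.48, 0.3332, 0.2741]
eef_rot: [-2.208, -2.233, 0.007]
contact_force: [-0.5, 0.8, -2.4]
grip_width: 0.198
finger_force: 58.9
```

carry_out:
  targets:
    - {"dx":-0.1,"dy":0.03,"dz":0,"ax":0,"ay":0,"az":0}
    - {"dx":-0.2,"dy":0.065,"dz":0,"ax":0,"ay":0,"az":0}
    - {"dx":-0.2,"dy":0.065,"dz":0,"ax":0,"ay":0,"az":0}
    - {"dx":-0.2,"dy":0.065,"dz":0,"ax":0,"ay":0,"az":0}
    - {"dx":-0.2,"dy":0.065,"dz":0,"ax":0,"ay":0,"az":0}
    - {"dx":-0.2,"dy":0.065,"dz":0,"ax":0,"ay":0,"az":0}
    - {"dx":-0.2,"dy":0.065,"dz":0,"ax":0,"ay":0,"az":0}
    - {"dx":-0.2,"dy":0.065,"dz":0,"ax":0,"ay":0,"az":0}
    - {"dx":-0.2,"dy":0.065,"dz":0,"ax":0,"ay":0,"az":0}
    - {"dx":-0.2,"dy":0.065,"dz":0,"ax":0,"ay":0,"az":0}
    - {"dx":-0.2,"dy":0.065,"dz":0,"ax":0,"ay":0,"az":0}
    - {"dx":-0.2,"dy":0.065,"dz":0,"ax":0,"ay":0,"az":0}
    - {"dx":-0.1,"dy":0.03,"dz":0,"ax":0,"ay":0,"az":0}
    - {"dx":0,"dy":0,"dz":0,"ax":0,"ay":0,"az":0}
    - {"dx":0,"dy":0,"dz":0,"ax":0,"ay":0,"az":0}

```text
time: 8.62
tool_pos: [0.5781, 0.0469, 0.2757]
eef_rot: [-2.203, -2.237, 0.002]
contact_force: [0.2, 1.1, -1.6]
grip_width: 0.202
finger_force: 58.9
```

Run:
```python
from h import *
s=get_state();k=get_calibration("wrist");p,d=grab_frame("wrist");cv2.imwrite("pics/w2.png",p[:,:,::-1]);np.savez("pics/w2.npz",p=p,d=d)
w=cloud("wrist",k,d).reshape(-1,3);w=w[~np.isnan(w[:,0])]
n=w[(abs(w[:,0]-.62)<.25)&(abs(w[:,1])<.3)&(abs(w[:,2])<.006)];print("bench",len(n),np.median(n[:,2]))
b=w[(w[:,2]>.066)&(w[:,2]<.095)&(w[:,0]>.62)&(w[:,0]<.75)&(abs(w[:,1]+.03)<.14)]
for g in(-1,1):
    q=b[(b[:,1]+.03)*g>0];print(" post",len(q),rect(q[:,:2]) if len(q)>4 else 0, np.percentile(q[:,2],[50,99]) if len(q) else 0)
b=w[(w[:,2]>.009)&(w[:,2]<.016)&(w[:,0]>.5)&(w[:,0]<.8)&(abs(w[:,1]+.03)<.16)];print("base",len(b),np.percentile(b,[.5,1,99,99.5],axis=0)[:,:2].round(4).tolist())
q=w[(w[:,2]>.07)&(w[:,2]<.125)&(w[:,0]>.42)&(w[:,0]<.56)&(abs(w[:,1]+.06)<.07)];print(" pin",len(q),rect(q[:,:2]) if len(q)>4 else 0)
q=w[(w[:,2]>.18)&(w[:,2]<.29)&(np.hypot(w[:,0]-s["tool_pos"][0],w[:,1]-s["tool_pos"][1])<.14)];
h=q[(q[:,2]<.285)];print("held z",np.percentile(h[:,2],[5,25,50,75,95]).round(3))
q=h[(h[:,2]<.282)&(h[:,2]>.26)&(abs(h[:,1]-s["tool_pos"][1])>.04)];print("bar",len(q),rect(q[:,:2]) if len(q)>4 else 0)
plan([.683,-.028,.28],0.7)
```

```text
bench 82027 0.000321305386745685
 post 214 [ 689.  -121.5   61.3   15.7    1.2] [0.07407063 0.08586644]
 post 766 [685.9  69.4  64.2  24.7   0.7] [0.08004735 0.08668549]
base 10325 [[0.6217, -0.1499], [0.6222, -0.1427], [0.7984, 0.1259], [0.7992, 0.128]]
 pin 426 [490.6 -71.1  14.1  13.6  46.3]
held z [0.267 0.268 0.269 0.269 0.27 ]
bar 15342 [580.5  66.  200.2  30.5  90.8]
t 8.67 pos [0.578  0.0477 0.276 ] tooly 0.9 tilt 0.14 j6 -0.01
turn [-0.002 -0.001  0.004] rows>= 1.0 shift [-0.642  0.867 -0.034] rows>= 5.0
```

View pics/w2.png

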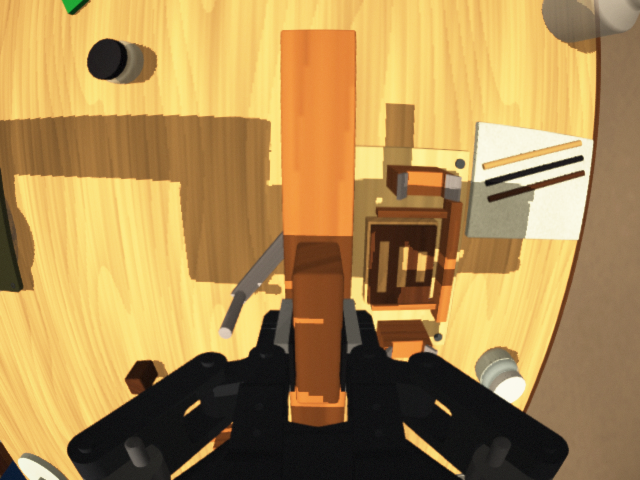

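The held bar is square to the jig (bar 90.8°, jig about 0.9°). The posts show at (183,425) and (338,405), and nothing has been disturbed. Next I'll move over the notches and part-way down.

carry_out:
  targets:
    - {"dx":-0.08,"dy":0.11,"dz":0,"ax":0,"ay":0,"az":0}
    - {"dx":-0.14,"dy":0.19,"dz":0,"ax":0,"ay":0,"az":0}
    - {"dx":-0.14,"dy":0.19,"dz":0,"ax":0,"ay":0,"az":0}
    - {"dx":-0.14,"dy":0.19,"dz":0,"ax":0,"ay":0,"az":0}
    - {"dx":-0.08,"dy":0.12,"dz":0,"ax":0,"ay":0,"az":0}
    - {"dx":-0.05,"dy":0.08,"dz":0,"ax":0,"ay":0,"az":0}
    - {"dx":0,"dy":0,"dz":0.15,"ax":0,"ay":0,"az":0}
    - {"dx":0,"dy":0,"dz":0.2,"ax":0,"ay":0,"az":0}
    - {"dx":0,"dy":0,"dz":0.2,"ax":0,"ay":0,"az":0}
    - {"dx":0,"dy":0,"dz":0.2,"ax":0,"ay":0,"az":0}
    - {"dx":0,"dy":0,"dz":0.2,"ax":0,"ay":0,"az":0}
    - {"dx":0,"dy":0,"dz":0.1,"ax":0,"ay":0,"az":0}
    - {"dx":0,"dy":0,"dz":0,"ax":0,"ay":0,"az":0}
    - {"dx":0,"dy":0,"dz":0,"ax":0,"ay":0,"az":0}
    - {"dx":0,"dy":0,"dz":0,"ax":0,"ay":0,"az":0}

```text
time: 9.92
tool_pos: [0.6867, -0.0259, 0.1526]
eef_rot: [2.201, 2.239, 0.003]
contact_force: [-0.4, 0.4, -1.5]
grip_width: 0.196
finger_force: 59.0
```

Run:
```python
from h import *
plan([.685,-.028,.14],0.9)
for c in("scene","side","wrist"):
    k=get_calibration(c);p,d=grab_frame(c);w=cloud(c,k,d);cv2.imwrite("pics/%s3.png"%c,p[:,:,::-1])
    w=w.reshape(-1,3);w=w[~np.isnan(w[:,0])];w=w[(w[:,0]>.62)&(w[:,0]<.75)&(abs(w[:,1]+.03)<.15)]
    q=w[(w[:,2]>.117)&(w[:,2]<.139)&(abs(w[:,1]+.028)>.06)]
    for g in(-1,1):
        e=q[(q[:,1]+.03)*g>0];f=w[(w[:,2]>.066)&(w[:,2]<.095)&((w[:,1]+.03)*g>0)]
        for n,e in(("bar",e),("post",f)):
            if len(e)>4:print(c,g,n,len(e),rect(e[:,:2]),"x",np.percentile(e[:,0],[1,99]).round(4),"y",np.percentile(e[:,1],[1,99]).round(4),"z",np.percentile(e[:,2],[5,50,95]).round(4))
a=cv2.imread("pics/scene3.png")[240:390,270:470];b=cv2.imread("pics/side3.png")[190:310,310:470]
cv2.imwrite("pics/v3.png",np.vstack([cv2.resize(a,(400,300),interpolation=cv2.INTER_CUBIC),cv2.resize(b,(400,300),interpolation=cv2.INTER_CUBIC)]))
```

```text
t 9.92 pos [ 0.6867 -0.0259  0.1526] tooly 1.0 tilt 0.15 j6 -0.12
turn [0.003 0.    0.001] rows>= 1.0 shift [-0.018 -0.015  0.105] rows>= 1.0
scene -1 bar 28 [ 700.9 -120.2   59.7   23.6   62.2] x [0.6771 0.705 ] y [-0.1418 -0.0891] z [0.1327 0.1357 0.1384]
scene -1 post 146 [ 686.5 -126.    65.    25.2    2.9] x [0.654  0.7183] y [-0.138 -0.113] z [0.067  0.0799 0.0863]
scene 1 bar 17 [692.9  65.2  55.3  19.2  90. ] x [0.6849 0.7025] y [0.0377 0.0926] z [0.1334 0.1372 0.1388]
scene 1 post 43 [710.5  71.5  24.5  12.3  93.1] x [0.7041 0.7166] y [0.06   0.0833] z [0.0714 0.0815 0.0874]
side -1 bar 59 [ 675.7 -121.7   59.7   26.4  117. ] x [0.6697 0.7   ] y [-0.1441 -0.0903] z [0.1327 0.1365 0.1386]
side -1 post 158 [ 683.2 -126.6   65.6   27.7    2.2] x [0.651  0.7146] y [-0.1391 -0.1141] z [0.0669 0.0748 0.0844]
side 1 bar 39 [669.4  64.4  63.    5.   90.4] x [0.6672 0.672 ] y [0.0336 0.0947] z [0.1325 0.1363 0.1384]
side 1 post 118 [679.5  68.9  63.9  28.    1.7] x [0.6485 0.7113] y [0.0558 0.0825] z [0.067  0.0749 0.0844]
wrist 1 post 1586 [6.854e+02 6.930e+01 6.440e+01 2.420e+01 6.000e-01] x [0.6536 0.717 ] y [0.0571 0.0811] z [0.0733 0.0828 0.086 ]
```

View pics/v3.png

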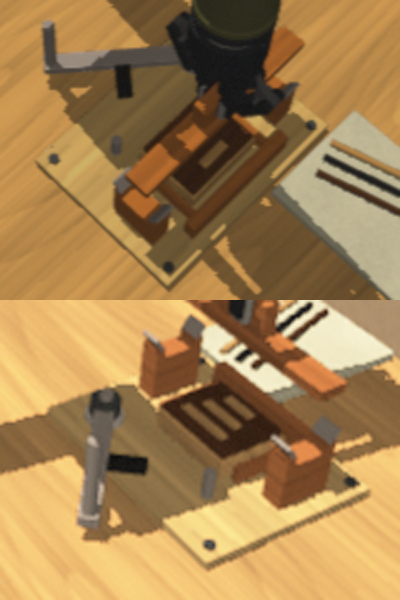

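The bar hangs over both notches in both views. Its top is at about 145 mm, above my filter, so I'll repeat the relative check once with that corrected.

Run:
```python
from h import *
for c in("scene","side","wrist"):
    k=get_calibration(c);p,d=grab_frame(c);w=cloud(c,k,d)
    w=w.reshape(-1,3);w=w[~np.isnan(w[:,0])];w=w[(w[:,0]>.62)&(w[:,0]<.75)&(abs(w[:,1]+.03)<.15)]
    for g in(-1,1):
        e=w[(w[:,2]>.141)&(w[:,2]<.151)&((w[:,1]+.028)*g>.06)]
        if len(e)>4:print(c,g,len(e),rect(e[:,:2]),"x",np.percentile(e[:,0],[1,99]).round(4),"y",np.percentile(e[:,1],[1,99]).round(4),"z",np.percentile(e[:,2],[5,50,95]).round(4))
plan([.685,-.028,.09],0.9)
```

```text
scene -1 396 [ 690.1 -115.5   55.    30.9   91.2] x [0.6751 0.7053] y [-0.1422 -0.0889] z [0.142  0.1452 0.1491]
scene 1 258 [688.3  63.   60.9  29.6  92.5] x [0.6731 0.7031] y [0.0364 0.0934] z [0.1418 0.1451 0.1485]
side -1 221 [ 685.4 -117.1   57.9   31.5   89.9] x [0.6701 0.7011] y [-0.1435 -0.0886] z [0.1421 0.1442 0.1463]
side 1 173 [683.1  63.1  61.6  32.9  90.8] x [0.6669 0.6993] y [0.033  0.0927] z [0.1414 0.144  0.1459]
wrist -1 1149 [690.  -97.8  30.2  19.6 180. ] x [0.6753 0.7046] y [-0.1065 -0.0883] z [0.1444 0.1452 0.146 ]
wrist 1 10954 [687.8  62.3  60.9  30.5  90.6] x [0.6732 0.7025] y [0.0326 0.0916] z [0.144  0.1451 0.1462]
t 10.22 pos [ 0.6862 -0.0264  0.1521] tooly 0.9 tilt 0.11 j6 -0.12
turn [0.002 0.    0.   ] rows>= 1.0 shift [-0.013 -0.01   0.518] rows>= 2.0
```

carry_out:
  targets:
    - {"dx":-0.02,"dy":-0.025,"dz":0,"ax":0,"ay":0,"az":0}
    - {"dx":0,"dy":0,"dz":0.1,"ax":0,"ay":0,"az":0}
    - {"dx":0,"dy":0,"dz":0.1,"ax":0,"ay":0,"az":0}
    - {"dx":0,"dy":0,"dz":0.1,"ax":0,"ay":0,"az":0}
    - {"dx":0,"dy":0,"dz":0.08,"ax":0,"ay":0,"az":0}
    - {"dx":0,"dy":0,"dz":0.06,"ax":0,"ay":0,"az":0}
    - {"dx":0,"dy":0,"dz":0.05,"ax":0,"ay":0,"az":0}
    - {"dx":0,"dy":0,"dz":0.04,"ax":0,"ay":0,"az":0}
    - {"dx":0,"dy":0,"dz":0.04,"ax":0,"ay":0,"az":0}
    - {"dx":0,"dy":0,"dz":0,"ax":0,"ay":0,"az":0}
    - {"dx":0,"dy":0,"dz":0,"ax":0,"ay":0,"az":0}

```text
time: 11.13
tool_pos: [0.683, -0.0288, 0.0827]
eef_rot: [2.203, 2.239, 0.001]
contact_force: [0.1, 0.4, -2.8]
grip_width: 0.2
finger_force: 59.0
```

carry_out:
  targets:
    - {"dx":0,"dy":0,"dz":0.01,"ax":0,"ay":0,"az":0}
    - {"dx":0,"dy":0,"dz":0.005,"ax":0,"ay":0,"az":0}
    - {"dx":0,"dy":0,"dz":0,"ax":0,"ay":0,"az":0}
    - {"dx":0,"dy":0,"dz":0,"ax":0,"ay":0,"az":0}

```text
time: 11.47
tool_pos: [0.6831, -0.0288, 0.0816]
eef_rot: [2.203, 2.239, 0.001]
contact_force: [-0.2, -0.2, 3.7]
grip_width: 0.2
finger_force: 59.5
```

The bar makes contact at the height expected for it to be seated. I'll release it and then rise.

carry_out:
  targets:
    - {"dx":0,"dy":0,"dz":0,"ax":0,"ay":0,"az":0}
    - {"dx":0,"dy":0,"dz":0,"ax":0,"ay":0,"az":0}
    - {"dx":0,"dy":0,"dz":0,"ax":0,"ay":0,"az":0}
    - {"dx":0,"dy":0,"dz":0,"ax":0,"ay":0,"az":0}
    - {"dx":0,"dy":0,"dz":0,"ax":0,"ay":0,"az":0}
    - {"dx":0,"dy":0,"dz":0,"ax":0,"ay":0,"az":0}
    - {"dx":0,"dy":0,"dz":-0.1,"ax":0,"ay":0,"az":0}
    - {"dx":0,"dy":0,"dz":-0.2,"ax":0,"ay":0,"az":0}
    - {"dx":0,"dy":0,"dz":-0.25,"ax":0,"ay":0,"az":0}
    - {"dx":0,"dy":0,"dz":-0.25,"ax":0,"ay":0,"az":0}
    - {"dx":0,"dy":0,"dz":-0.2,"ax":0,"ay":0,"az":0}
    - {"dx":0,"dy":0,"dz":0,"ax":0,"ay":0,"az":0}
    - {"dx":0,"dy":0,"dz":0,"ax":0,"ay":0,"az":0}
  grip: 0.6

```text
time: 12.55
tool_pos: [0.6841, -0.029, 0.2041]
eef_rot: [2.2, 2.236, 0.006]
contact_force: [0.5, -0.1, -1.2]
grip_width: 0.599
finger_force: 0.0
```

Run:
```python
from h import *
for c in("wrist","scene","side"):
    k=get_calibration(c);p,d=grab_frame(c);w=cloud(c,k,d);cv2.imwrite("pics/%s4.png"%c,p[:,:,::-1])
    w=w.reshape(-1,3);w=w[~np.isnan(w[:,0])];v=w;w=w[(w[:,0]>.62)&(w[:,0]<.75)&(abs(w[:,1]+.03)<.15)]
    r=w[(w[:,2]>.102)&(w[:,2]<.118)];print(c,"ribtop",len(r),rect(r[:,:2]) if len(r)>4 else 0,np.median(r[:,2]))
    e=w[(w[:,2]>.066)&(w[:,2]<.082)&(abs(w[:,1]+.028)>.035)&(abs(w[:,1]+.028)<.083)]
    for g in(-1,1):
        f=e[(e[:,1]+.028)*g>0]
        if len(f)>4: print("  bar",g,len(f),rect(f[:,:2]),np.median(f[:,2]).round(4))
    q=v[(v[:,2]>.07)&(v[:,2]<.125)&(v[:,0]>.42)&(v[:,0]<.56)&(abs(v[:,1]+.06)<.07)];print(" pin",len(q),rect(q[:,:2]) if len(q)>4 else 0)
```

```text
wrist ribtop 2297 [685.5 -27.6  60.3  18.3  91.2] 0.1102061257946435
  bar -1 1542 [686.6 -87.1  47.9  29.9  90.3] 0.0744
  bar 1 2653 [684.8  31.   48.   29.8  91.4] 0.0743
 pin 651 [491.5 -71.3  14.4  14.1  47.5]
scene ribtop 259 [685.2 -27.7  61.5  19.4  90.8] 0.10919541866771576
  bar -1 327 [686.  -87.   47.9  30.4  91.1] 0.0735
  bar 1 106 [684.2  30.5  47.2  31.1  91.6] 0.0733
 pin 86 [490.1 -71.8  14.   13.3 120.9]
side ribtop 153 [679.6 -29.   61.4  22.1  88. ] 0.10832467762747877
  bar -1 193 [681.7 -87.   47.7  33.2  90.1] 0.0727
  bar 1 144 [679.4  31.7  47.3  35.   86.2] 0.0725
 pin 124 [484.4 -73.   14.3  13.8 131.3]
```

View pics/wrist4.png

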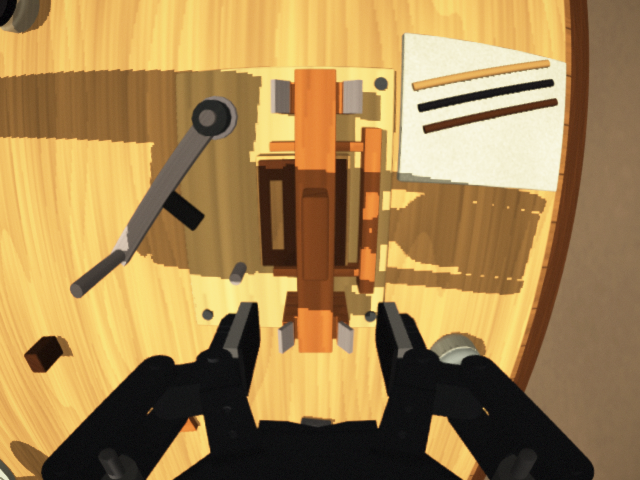

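The bar lies flat in both notches: top at 74 mm on each side, straight and centred within about 2 mm. The press arm is still at rest, with its pin at (0.490, -0.0715) m, agreeing with the jig geometry. Next is the pin.

Run:
```python
from h import *
plan([.490,-.0715,.2],-20)
# arc of pin in tool axes at yaw -20, units
piv=np.array([.592,.055]);y=np.radians(-20);ty=np.array([np.cos(y),np.sin(y)]);tx=np.cross([*ty,0],[0,0,-1])[:2]
q=np.array([0,.1,.2,.3,.4,.5,.6,.7,.72]);a=np.radians(.9)+np.array([np.arctan2(-np.cos(.7-i),-np.sin(.7-i)) for i in q])
P=piv+.165*np.c_[np.cos(a),np.sin(a)];print(P.round(4).tolist());D=np.diff(P,axis=0)/.12;print(np.c_[D@tx,D@ty].round(3).tolist())
```

```text
t 12.7 pos [ 0.6816 -0.0287  0.1996] tooly 0.9 tilt 0.14 j6 -0.12
turn [-0.002  0.     0.349] rows>= 4.0 shift [-0.881 -1.379 -0.003] rows>= 7.0
[[0.4877, -0.0729], [0.501, -0.0826], [0.5152, -0.091], [0.5301, -0.098], [0.5457, -0.1034], [0.5618, -0.1072], [0.5781, -0.1094], [0.5946, -0.11], [0.5979, -0.1099]]
[[-0.039, 0.132], [-0.025, 0.135], [-0.012, 0.137], [0.002, 0.137], [0.016, 0.137], [0.029, 0.134], [0.043, 0.131], [0.01, 0.026]]
```

carry_out:
  targets:
    - {"dx":0,"dy":0,"dz":0,"ax":0,"ay":0,"az":0.08}
    - {"dx":0,"dy":0,"dz":0,"ax":0,"ay":0,"az":0.09}
    - {"dx":0,"dy":0,"dz":0,"ax":0,"ay":0,"az":0.09}
    - {"dx":0,"dy":0,"dz":0,"ax":0,"ay":0,"az":0.09}
    - {"dx":-0.06,"dy":-0.1,"dz":0,"ax":0,"ay":0,"az":0}
    - {"dx":-0.1,"dy":-0.16,"dz":0,"ax":0,"ay":0,"az":0}
    - {"dx":-0.12,"dy":-0.18,"dz":0,"ax":0,"ay":0,"az":0}
    - {"dx":-0.12,"dy":-0.18,"dz":0,"ax":0,"ay":0,"az":0}
    - {"dx":-0.12,"dy":-0.18,"dz":0,"ax":0,"ay":0,"az":0}
    - {"dx":-0.12,"dy":-0.18,"dz":0,"ax":0,"ay":0,"az":0}
    - {"dx":-0.1,"dy":-0.16,"dz":0,"ax":0,"ay":0,"az":0}
    - {"dx":-0.08,"dy":-0.14,"dz":0,"ax":0,"ay":0,"az":0}
    - {"dx":-0.06,"dy":-0.1,"dz":0,"ax":0,"ay":0,"az":0}
    - {"dx":0,"dy":0,"dz":0,"ax":0,"ay":0,"az":0}
    - {"dx":0,"dy":0,"dz":0,"ax":0,"ay":0,"az":0}
    - {"dx":0,"dy":0,"dz":0,"ax":0,"ay":0,"az":0}
  grip: 0.8

```text
time: 14.03
tool_pos: [0.4917, -0.0711, 0.2003]
eef_rot: [-2.575, -1.8, -0.0]
contact_force: [0.8, 0.0, 0.3]
grip_width: 0.796
finger_force: 0.0
```

Run:
```python
from h import *
plan([.490,-.0715,.066],-20)
k=get_calibration("wrist");p,d=grab_frame("wrist");w=cloud("wrist",k,d).reshape(-1,3);w=w[~np.isnan(w[:,0])]
q=w[(w[:,2]>.05)&(w[:,2]<.125)&(abs(w[:,0]-.49)<.05)&(abs(w[:,1]+.072)<.05)];print(len(q),rect(q[:,:2]),np.percentile(q[:,2],[5,50,99]))
```

```text
t 14.03 pos [ 0.4917 -0.0711  0.2003] tooly -20.1 tilt 0.01 j6 0.12
turn [ 0.    -0.    -0.001] rows>= 1.0 shift [-0.008 -0.012  1.119] rows>= 5.0
780 [490.7 -71.4  14.   13.8 134.8] [0.05822741 0.10770311 0.11644729]
```

Now I'll go down around the pin and close gently.

carry_out:
  targets:
    - {"dx":0,"dy":-0.01,"dz":0.12,"ax":0,"ay":0,"az":0}
    - {"dx":0,"dy":0,"dz":0.15,"ax":0,"ay":0,"az":0}
    - {"dx":0,"dy":0,"dz":0.15,"ax":0,"ay":0,"az":0}
    - {"dx":0,"dy":0,"dz":0.15,"ax":0,"ay":0,"az":0}
    - {"dx":0,"dy":0,"dz":0.15,"ax":0,"ay":0,"az":0}
    - {"dx":0,"dy":0,"dz":0.15,"ax":0,"ay":0,"az":0}
    - {"dx":0,"dy":0,"dz":0.15,"ax":0,"ay":0,"az":0}
    - {"dx":0,"dy":0,"dz":0.1,"ax":0,"ay":0,"az":0}
    - {"dx":0,"dy":0,"dz":0,"ax":0,"ay":0,"az":0}

```text
time: 14.83
tool_pos: [0.489, -0.0702, 0.0636]
eef_rot: [-2.571, -1.799, 0.005]
contact_force: [0.4, -0.3, 0.4]
grip_width: 0.802
finger_force: 0.0
```

carry_out:
  targets:
    - {"dx":0,"dy":0,"dz":0,"ax":0,"ay":0,"az":0}
    - {"dx":0,"dy":0,"dz":0,"ax":0,"ay":0,"az":0}
    - {"dx":0,"dy":0,"dz":0,"ax":0,"ay":0,"az":0}
    - {"dx":0,"dy":0,"dz":0,"ax":0,"ay":0,"az":0}
    - {"dx":0,"dy":0,"dz":0,"ax":0,"ay":0,"az":0}
    - {"dx":0,"dy":0,"dz":0,"ax":0,"ay":0,"az":0}
    - {"dx":0,"dy":0,"dz":0,"ax":0,"ay":0,"az":0}
    - {"dx":0,"dy":0,"dz":0,"ax":0,"ay":0,"az":0}
    - {"dx":0,"dy":0,"dz":0,"ax":0,"ay":0,"az":0}
  grip: 0
  grip_force: 35

```text
time: 15.58
tool_pos: [0.4893, -0.0706, 0.0671]
eef_rot: [-2.575, -1.8, -0.0]
contact_force: [-2.0, 0.6, 5.1]
grip_width: 0.15
finger_force: 34.0
```

The pin is gripped. Now the first half of the arc.

carry_out:
  targets:
    - {"dx":-0.02,"dy":0.066,"dz":0,"ax":0,"ay":0,"az":0}
    - {"dx":-0.018,"dy":0.066,"dz":0,"ax":0,"ay":0,"az":0}
    - {"dx":-0.014,"dy":0.067,"dz":0,"ax":0,"ay":0,"az":0}
    - {"dx":-0.011,"dy":0.068,"dz":0,"ax":0,"ay":0,"az":0}
    - {"dx":-0.008,"dy":0.068,"dz":0,"ax":0,"ay":0,"az":0}
    - {"dx":-0.004,"dy":0.069,"dz":0,"ax":0,"ay":0,"az":0}
    - {"dx":0,"dy":0.068,"dz":0,"ax":0,"ay":0,"az":0}
    - {"dx":0.002,"dy":0.069,"dz":0,"ax":0,"ay":0,"az":0}
    - {"dx":0.006,"dy":0.068,"dz":0,"ax":0,"ay":0,"az":0}
    - {"dx":0.01,"dy":0.069,"dz":0,"ax":0,"ay":0,"az":0}
    - {"dx":0,"dy":0,"dz":0,"ax":0,"ay":0,"az":0}

```text
time: 16.5
tool_pos: [0.5626, -0.1063, 0.0669]
eef_rot: [-2.573, -1.802, 0.006]
contact_force: [-8.2, -3.3, 9.8]
grip_width: 0.152
finger_force: 34.9
```

carry_out:
  targets:
    - {"dx":0.012,"dy":0.045,"dz":0,"ax":0,"ay":0,"az":0}
    - {"dx":0.01,"dy":0.045,"dz":0,"ax":0,"ay":0,"az":0}
    - {"dx":0.01,"dy":0.045,"dz":0,"ax":0,"ay":0,"az":0}
    - {"dx":0.013,"dy":0.044,"dz":0,"ax":0,"ay":0,"az":0}
    - {"dx":0.014,"dy":0.044,"dz":0,"ax":0,"ay":0,"az":0}
    - {"dx":0.01,"dy":0.03,"dz":0,"ax":0,"ay":0,"az":0}
    - {"dx":0,"dy":0,"dz":0,"ax":0,"ay":0,"az":0}
    - {"dx":0,"dy":0,"dz":0,"ax":0,"ay":0,"az":0}

```text
time: 17.17
tool_pos: [0.5922, -0.109, 0.0668]
eef_rot: [-2.572, -1.802, 0.009]
contact_force: [-8.5, -4.7, 7.1]
grip_width: 0.148
finger_force: 34.8
```

Run:
```python
from h import *
s=get_state();print(np.round(s["tool_pos"],4),np.round(s["contact_force"],1))
v=s["tool_pos"][:2]-np.array([.592,.055]);print("q",np.arctan2(v[1],v[0])-np.radians(.9)+np.pi/2+.7,np.hypot(*v))
```

```text
[ 0.5922 -0.109   0.0668] [-8.5 -4.7  7.1]
q 0.6854702796891903 0.16397073827555217
```

carry_out:
  targets:
    - {"dx":0.005,"dy":0.013,"dz":0,"ax":0,"ay":0,"az":0}
    - {"dx":0.005,"dy":0.013,"dz":0,"ax":0,"ay":0,"az":0}
    - {"dx":0,"dy":0,"dz":0,"ax":0,"ay":0,"az":0}
    - {"dx":0,"dy":0,"dz":0,"ax":0,"ay":0,"az":0}
    - {"dx":0,"dy":0,"dz":0,"ax":0,"ay":0,"az":0}

```text
time: 17.58
tool_pos: [0.5945, -0.1086, 0.0667]
eef_rot: [-2.572, -1.8, 0.01]
contact_force: [-8.6, -3.6, 7.8]
grip_width: 0.154
finger_force: 35.0
```

Run:
```python
from h import *
s=get_state();print(np.round(s["tool_pos"],4),np.round(s["contact_force"],1))
v=s["tool_pos"][:2]-np.array([.592,.055]);print("q",np.arctan2(v[1],v[0])-np.radians(.9)+np.pi/2+.7,np.hypot(*v))
for c in("scene","side"):
    k=get_calibration(c);p,d=grab_frame(c);w=cloud(c,k,d).reshape(-1,3);w=w[~np.isnan(w[:,0])]
    cv2.imwrite("pics/%s5.png"%c,p[:,:,::-1])
    r=w[(w[:,2]>.102)&(w[:,2]<.118)&(abs(w[:,0]-.684)<.03)&(abs(w[:,1]+.028)<.05)];print("rib",rect(r[:,:2]),np.median(r[:,2]))
    b=w[(w[:,2]>.033)&(w[:,2]<.047)&(w[:,0]>.6)&(w[:,0]<.75)&(abs(w[:,1]+.028)<.045)];print("block+fence x",np.percentile(b[:,0],[1,5,95,99]).round(4))
    a=w[(w[:,2]>.026)&(w[:,2]<.036)&(abs(w[:,0]-.59)<.03)&(w[:,1]<.03)&(w[:,1]>-.12)]
    if len(a)>4: print("arm",len(a),rect(a[:,:2]))
a=cv2.imread("pics/scene5.png")[230:390,265:455];b=cv2.imread("pics/side5.png")[170:310,300:470]
cv2.imwrite("pics/v5.png",np.vstack([cv2.resize(a,(360,300),interpolation=cv2.INTER_CUBIC),cv2.resize(b,(360,296),interpolation=cv2.INTER_CUBIC)]))
```

```text
[ 0.5945 -0.1086  0.0667] [-8.6 -3.6  7.8]
q 0.699356274783042 0.16364294795636217
rib [685.3 -26.6  61.4  18.5  89.5] 0.10917672334559292
block+fence x [0.6023 0.6443 0.7378 0.7396]
arm 459 [602.5 -43.8 146.8  34.9  91.2]
rib [0. 0. 0. 0. 0.] nan
block+fence x [0.6432 0.6453 0.733  0.735 ]
arm 411 [600.  -44.3 148.8  39.7  90.8]
  return _methods._mean(a, axis=axis, dtype=dtype,
  ret = ret.dtype.type(ret / rcount)
```

View pics/v5.png

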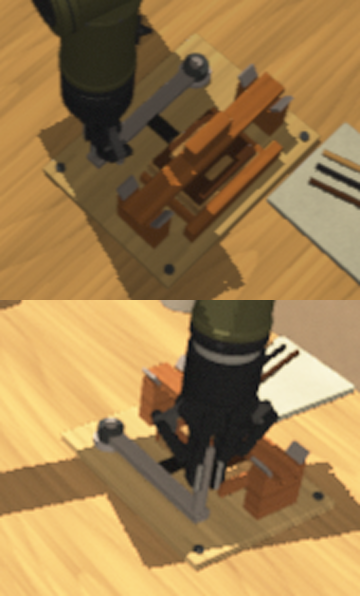

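The arm lies along the jig's -y at 91° (q ≈ 0.70), with the bar still in both notches and the block's front face at its home place. I'll add a little more push to settle it against the stop.

carry_out:
  targets:
    - {"dx":0.004,"dy":0.012,"dz":0,"ax":0,"ay":0,"az":0}
    - {"dx":0,"dy":0,"dz":0,"ax":0,"ay":0,"az":0}
    - {"dx":0,"dy":0,"dz":0,"ax":0,"ay":0,"az":0}
    - {"dx":0,"dy":0,"dz":0,"ax":0,"ay":0,"az":0}
    - {"dx":0,"dy":0,"dz":0,"ax":0,"ay":0,"az":0}

```text
time: 18.1
tool_pos: [0.5946, -0.1086, 0.0667]
eef_rot: [-2.57, -1.799, 0.013]
contact_force: [-12.0, -3.6, 9.5]
grip_width: 0.153
finger_force: 35.5
```

The force rose and the tool did not move, so the arm is against its stop. Handing in.

```bash
python3 -c "
from cell import *
print(job_done())"
```

```text
the job is handed in; nothing more can be done
None
```

The job is handed in at about 18 s: the long bar lies released and flat in both notches, the gripper holds the press arm against its stop (q ≈ 0.70), the block measured home at the back fence, and nothing else was touched; no verdict came back.

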